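# Clamp the chopping board to the prep counter

### The job

Slide the chopping board along the counter, under the clamp's pad, until its end sits flush against the clamp's foot. Then turn the clamp's crank clockwise (seen from above) until the pad meets the board and snug it about a quarter turn more: firm, but its spring not squeezed right down. Let go, and leave the other things on the counter alone.

Things in the scene. Friction and masses are not known exactly. Their poses are not given: they have to be found in the camera images.
- clamp: Grey counter clamp, fixed; place and yaw vary. Origin on the counter straight below the screw's axis, z up; throat open to its own -y. A 34 mm wide column stands at y = +62 to +104 mm; from it an arm (z = 90 to 120 mm) reaches over the origin and holds the screw in a 44 mm boss (z = 82 to 126 mm). Only screw, crank and knob stand higher.
- clamp_stop (a point): Middle of the stop, the flat front face of the clamp's foot: at (0, +45, 12) mm in the clamp's frame, looking to its -y; axes as the clamp's. The foot is 120 mm wide (x), 70 mm deep, 34 mm high.
- crank (a joint): Angle of the crank on the upright screw, rad, 0 to 9; grows clockwise seen from above, lowering screw, crank and pad by 24 mm a turn (3.82 mm per rad). The arm, a 14 mm bar, points at (150 deg - angle), anticlockwise from the clamp's +x. Stays where left. Turning takes about 4.3 N at the knob, plus 0.4 N per mm of squeezed spring.
- knob_center (a point): Centre of the crank's dark wooden knob, an upright cylinder, 24 mm diameter, 52 mm high, 65 mm from the screw's axis, 201 mm above the counter at crank angle 0. It spins freely on its pin: a grasp from above can keep its orientation while going round. Top of the crank arm: 28 mm below this point; top of the hub: 27 mm below.
- pad: Round black rubber pad, 40 mm diameter, on the screw's lower end; does not turn. Origin at the centre of its underside, 46 mm above the counter at crank angle 0. It sits on a spring of 7 N per mm and 14 mm travel: once on the board it stops while the crank can go on. Snug is 18 to 70 N, 0.11 to 0.41 turn past first contact.
- board: Small beech chopping board, loose, 0.45 kg, 130 mm wide (own x), 200 mm long (own y), 24 mm thick, flat on the counter. Origin at the centre of its underside. Starts 70 to 110 mm short of the stop, its +y end facing it. Sliding it takes a few newtons.
- board_center (a point): Centre of the board, half-way through its thickness (12 mm above the counter); axes as the board's.
- board_end (a point): Middle of the board's +y end face, the one that goes against the foot, 12 mm above the counter; axes as the board's. Flush means that this point is at y = +45 mm in the clamp's frame.
- bottle: Orange sauce bottle, loose, 62 mm diameter, 180 mm high; origin at the centre of its base. Bystander.
- dish: White bowl, loose, 140 mm across, 50 mm high; origin at the centre of its base. Bystander.
- crate: Olive slatted plastic crate, loose, 120 x 150 x 75 mm; origin at the centre of its base. Bystander.
- carton: Brown cardboard takeaway carton, loose, 75 x 85 mm, 128 mm high with its flaps; origin at the centre of its base. Bystander.
Things that resemble listed ones, but are neither listed nor needed, are in the scene too. Of the things like the clamp, leave any that is yellow; of the rest the smaller one is meant.

How it is judged:
By the outcome, as a careful person would: the job done as asked, in the order asked, and still so for the second after the job is handed in, with the robot touching nothing.
It also fails if it takes over 64 s, if anything falls off the work surface, if the arm or the gripper's body presses on something with over 40 N, if the wrist force passes 120 N, or if a joint passes its speed limit or range.

### The arm

A 7-joint arm with a two-finger parallel gripper is mounted at the origin on the work surface. World frame = base frame: x ahead of the robot, y to its left, z up, the work surface at z = 0. Lengths are in mm, angles in rad, forces in N, time in s.
With the tool pointing down it reaches from about 400 to 875 mm from the base axis. Payload 4.4 kg.
Tool frame: the origin (TCP) lies at the very end of the fingers, on their centre line; the grasp point (between the pads) lies 19 mm behind it; z points along the fingers, y is the direction in which the jaws open and shut (so a half turn about z gives the same grasp; the last joint's range is limited). The gripper opens to 85 mm and grips with 20 to 120 N. Pads are 22 mm wide; open, the fingers measure 114 mm over their backs; the gripper's body (76 mm by 85 mm) begins 54 mm behind the grasp point. The pads swing forward as they close: fully open they stand 13 mm farther back than shut.
Start: joints at [-1.189, 0.628, 0.038, 1.517, -0.027, 0.996, -0.02], TCP at [281.418, 585.937, 197.513] pointing down, gripper open.
Joint ranges: [-3.06, 3.06], [-0.37, 2.12], [-1.25, 1.32], [0.18, 2.47], [-1.1, 4.24], [0.23, 1.98], [-2.94, 2.94]. Speed limits (rad/s): [2.57, 2.57, 3.14, 3.14, 3.14, 3.14, 3.14].

### API

Orientations are given as [roll, pitch, yaw] about the fixed x, y, z axes, in that order (R = Rz(yaw) Ry(pitch) Rx(roll)).
In Python, from cell import ctrl gives the robot as it stands.
- The arm moves only by the shell command python3 -m pendant 'ROWS'. ROWS is JSON, a list of rows, each a list of 7 numbers: the shift along the world's x, y, z in m, then the turn, a rotation vector about the world's x, y, z in rad, then the opening, from -1 (shut) to 1 (fully open). A call has 1 to 8 rows; each row is the pose to reach, as a shift and turn from the pose commanded when the call began; what a row does not reach only later rows make up. A row lasts 1/10 s, in which the tool goes at most 50 mm and 8.59 degrees, less where a joint would pass 70% of its speed; a pose out of reach is approached as far as the arm can. A call with a gripper value outside its range is refused whole. The fingers move at their own pace and stop on an object; the grip force is fixed at half the most. Time passes only in rows, so rows that repeat a pose let the fingers close. It gives the time, the measured TCP pose, the force and the opening at its end, in the units of the state.
- ctrl.read_state(): the state, without advancing time (a new reading comes with each control period).
- ctrl.get_image(name): name is "scene" or "top"; returns the picture (480x640x3 uint8, blue, green, red); there is no depth.
- ctrl.get_calibration(name): a dict with "fx", "fy", "cx", "cy" (pixels), "R" (3x3) and "t" (3): a world point X has camera coordinates R X + t. Camera axes: x right, y down, z forward; pixel columns grow to the right and rows downward; lengths in mm; the calibration is good to about 2 mm. A picture is of the moment at which its call begins. get_calibration takes no time and is no camera call.
- ctrl.finish_job(): hands the job in, once; it reports no verdict.
The state is a dict: "clock": time; "qpos": joint angles; "qd": joint speeds; "tau": joint torques, N m; "eef_pos": TCP position; "tool_rot": TCP orientation; "force": force on the tool from outside, world axes, zero at the start; "torque": the same for the moment, N m; "width": finger opening in mm.
Only numpy, scipy, OpenCV 4.12 (cv2) and the standard library are available. Lean on these libraries where they do the work, as an engineer would, in place of code of your own. Each camera call takes 0.05 s, during which the arm holds its last target. There are 200 camera calls.

## Working session

There is one attempt and no reset: what is moved stays moved. The work goes in short steps, Python scripts to look and compute and a shell command to move; the robot and the scene stay as the last step left them, time stands still between calls to the robot, and variables do not carry over. Pictures are saved under pics/ and viewed, about 8 in all and at most 12, crops included, and the job is handed in when it is done.

```bash
ls; mkdir -p pics; python3 - <<'E'
from cell import ctrl
import cv2
for n in("scene","top"):
    im=ctrl.get_image(n); cv2.imwrite(f"pics/{n}0.png",im)
    c=ctrl.get_calibration(n); print(n,c)
print(ctrl.read_state())
E
```

```text
pics
scene {'fx': 482.6723450005224, 'fy': 482.6723450005224, 'cx': 320.3560857562166, 'cy': 232.37125175985312, 'R': array([[ 0.82475389,  0.56538502,  0.01099079],
       [ 0.41570729, -0.59300668, -0.68958721],
       [-0.38336466,  0.57330869, -0.72411925]]), 't': array([-385.3546113 ,  -79.3658756 , 1402.39648348])}
top {'fx': 603.3143005290297, 'fy': 603.3143005290297, 'cx': 323.35948510896384, 'cy': 239.01907121702396, 'R': array([[-0.02846374, -0.99949438,  0.0141701 ],
       [-0.98809948,  0.0259899 , -0.15160458],
       [ 0.15115965, -0.0183167 , -0.98833965]]), 't': array([  -4.23719454,  487.64764922, 1662.61921586])}
{'clock': 0.1, 'qpos': array([-1.18878138,  0.62925164,  0.03844083,  1.5182864 , -0.02700582,
        0.99631133, -0.01999847]), 'qd': array([ 4.00895384e-04, -9.96891353e-04, -1.01936652e-03, -3.54405170e-03,
       -4.12823002e-04, -4.82318669e-05, -1.28295632e-04]), 'tau': array([ 2.59296881e-03, -5.64528179e+01,  1.23047322e+00, -1.93973333e+01,
        1.12987575e-02,  5.38516717e-03, -3.83813745e-05]), 'eef_pos': array([281.14348063, 585.35072482, 196.67643795]), 'tool_rot': array([-3.13985369e+00,  1.08213294e-05,  2.69377885e+00]), 'force': array([ 0.51427057, -0.16141581,  0.08733197]), 'torque': array([-0.05426539,  0.01836376,  0.00150553]), 'width': 85.4473850760978}
```

View pics/scene0.png

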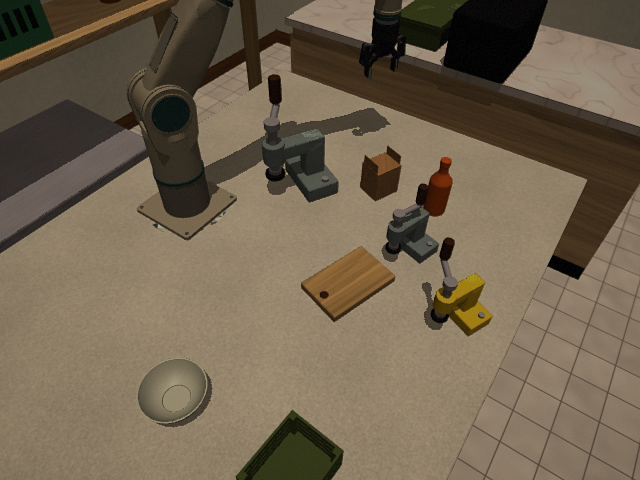

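View pics/top0.png

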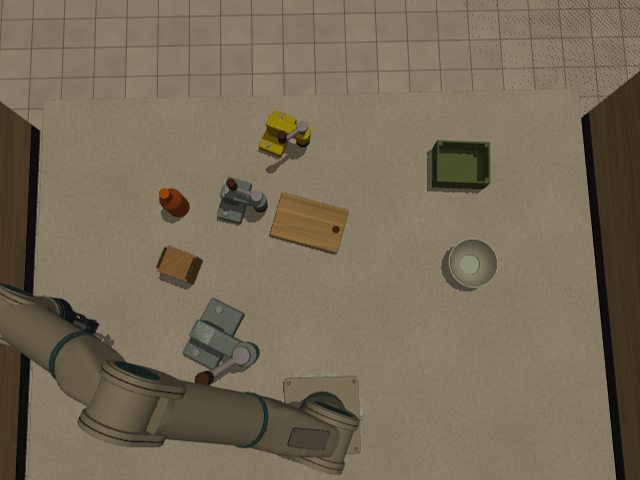

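Top picture: grey clamps at (240,200) (small) and (220,335) (large), with a yellow one at (285,133). Scene picture: the same three at (408,235), (295,165) and (460,305). The small grey one is meant. The board is at top (309,222), with a hole at its far end (336,229). Next I'll check one close crop and measure.

```bash
cat > h.py <<'E'
import numpy as np, cv2
from cell import ctrl
C={n:ctrl.get_calibration(n) for n in("scene","top")}
def ray(n,p):
    c=C[n]; R=np.array(c["R"]);o=-R.T@c["t"]
    d=R.T@np.array([(p[0]-c["cx"])/c["fx"],(p[1]-c["cy"])/c["fy"],1.]); return o,d/np.linalg.norm(d)
def onz(n,p,z):
    o,d=ray(n,p); return o+d*(z-o[2])/d[2]
def tri(ps,pt):
    A=np.zeros((3,3));b=np.zeros(3)
    for n,p in(("scene",ps),("top",pt)):
        o,d=ray(n,p);M=np.eye(3)-np.outer(d,d);A+=M;b+=M@o
    return np.linalg.solve(A,b)
def proj(n,X):
    c=C[n];q=np.array(c["R"])@X+c["t"];return np.array([c["cx"]+c["fx"]*q[0]/q[2],c["cy"]+c["fy"]*q[1]/q[2]])
def board(im,n="top",roi=(265,185,360,260)):
    hsv=cv2.cvtColor(im,cv2.COLOR_BGR2HSV);x0,y0,x1,y1=roi
    m=cv2.inRange(hsv,(8,90,90),(25,255,255));k=np.zeros_like(m);k[y0:y1,x0:x1]=m[y0:y1,x0:x1]
    cs=cv2.findContours(k,cv2.RETR_EXTERNAL,cv2.CHAIN_APPROX_NONE)[0];c=max(cs,key=cv2.contourArea)
    W=np.array([onz(n,p,24)[:2] for p in c[:,0,:]],np.float32)
    return cv2.minAreaRect(W),cv2.boxPoints(cv2.minAreaRect(W)),c
E
python3 - <<'E'
from h import *
t=cv2.imread("pics/top0.png");s=cv2.imread("pics/scene0.png")
r,b,c=board(t);print(r,b)
a=cv2.resize(t[160:260,205:360],None,fx=5,fy=5,interpolation=cv2.INTER_CUBIC)[:,:400]
d=cv2.resize(s[170:270,370:450],None,fx=5,fy=5,interpolation=cv2.INTER_CUBIC)
cv2.imwrite("pics/crop.png",np.hstack([a,d]))
E
```

```text
((540.1204223632812, 21.566329956054688), (199.43557739257812, 128.1734161376953), 73.34697723388672) [[450.14502  -55.603416]
 [572.9425   -92.334724]
 [630.0958    98.73608 ]
 [507.29834  135.46738 ]]
```

View pics/crop.png

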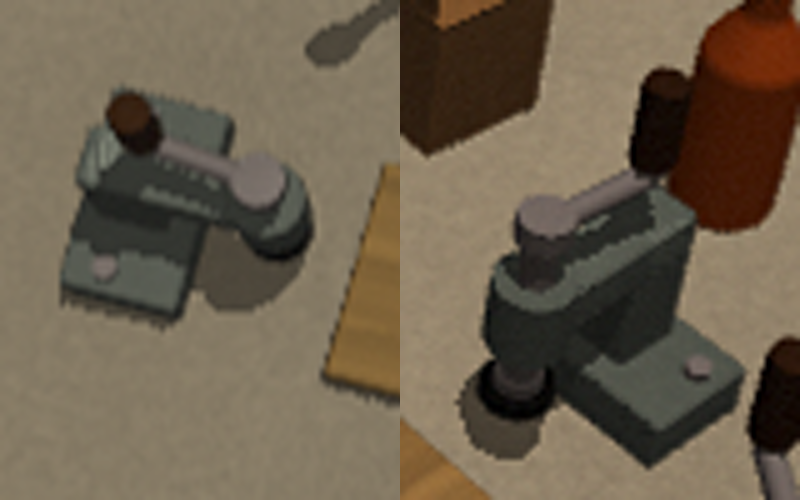

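The crop shows the small grey clamp: hub top at about top (256,196) and scene (399,213), knob top at (231,181) and (423,186), and the foot's front edge from (251,183) to (241.5,223). It is not yellow and it is smaller than the other grey one.

```bash
python3 - <<'E'
from h import *
T=lambda x,y:np.array([205+x/5-.4,160+y/5-.4]);S=lambda x,y:np.array([370+(x-400)/5-.4,170+y/5-.4])
np.set_printoptions(precision=1,suppress=True)
hub=tri(S(545,215),T(257,180));kn=tri(S(663,82),T(128,107));print("hub tri",hub,"z174",onz("top",T(257,180),174),onz("scene",S(545,215),174))
print("knob tri",kn,"z227",onz("top",T(128,107),227),onz("scene",S(663,82),227))
for nm,p in dict(frontfar=(233,120),frontnear=(184,312),backnear=(63,290),backfar=(112,88)).items(): print(nm,onz("top",T(*p),34))
for nm,p in dict(frontnear=(652,432),backnear=(743,372)).items(): print("s",nm,onz("scene",S(*p),34))
# other things
t=cv2.imread("pics/top0.png")
print("pad bottom center scene z46",onz("scene",S(516,395),46))
print("carton",onz("top",(180,262),128),"bottle",onz("scene",(437,210),0),"yellowknob",onz("top",(285,135),227))
E
```

```text
hub tri [584.8 156.8 171. ] z174 [585.8 157.6 174. ] [584.5 152.3 174. ]
knob tri [610.  215.5 225.6] z227 [613.  217.4 227. ] [607.8 210.7 227. ]
frontfar [653.5 184.   34. ]
frontnear [542.6 212.8  34. ]
backnear [557.1 281.1  34. ]
backfar [674.  252.9  34. ]
s frontnear [651.  181.2  34. ]
s backnear [671.5 246.1  34. ]
pad bottom center scene z46 [585.7 153.4  46. ]
carton [422.  364.3 128. ] bottle [603.9 398.9  -0. ] yellowknob [730.7  76.6 227. ]
```

```bash
python3 -m pendant '[[0,0,0.05,0,0,0,0.2],[0,0,0.1,0,0,0,0.2],[0,0,0.125,0,0,0,0.2],[0.22,-0.70,0.125,0,0,-1.375,0.2],[0.22,-0.70,0.125,0,0,-1.375,0.2],[0.22,-0.70,0.125,0,0,-1.375,0.2],[0.22,-0.70,0.125,0,0,-1.375,0.2],[0.22,-0.70,0.125,0,0,-1.375,0.2]]'
```

```text
clock: 0.9
eef_pos: [356.5, 345.2, 322.3]
tool_rot: [-3.141, 0.0, 1.938]
force: [1.2, 0.4, 0.9]
width: 51.3
```

```bash
python3 -m pendant '[[0.145,-0.45,0,0,0,-0.62,0.2],[0.145,-0.45,0,0,0,-0.62,0.2],[0.145,-0.45,0,0,0,-0.62,0.2],[0.145,-0.45,0,0,0,-0.62,0.2],[0.145,-0.45,0,0,0,-0.62,0.2],[0.145,-0.45,0,0,0,-0.62,0.2],[0.145,-0.45,0,0,0,-0.62,0.2],[0.145,-0.45,0,0,0,-0.62,0.2]]'; python3 -m pendant '[[0,0,0,0,0,0,0.2],[0,0,0,0,0,0,0.2],[0,0,0,0,0,0,0.2],[0,0,0,0,0,0,0.2]]'
```

```text
clock: 1.7
eef_pos: [479.1, -35.0, 322.5]
tool_rot: [-3.141, -0.0, 1.324]
force: [0.5, -0.0, -0.3]
width: 51.6
clock: 2.1
eef_pos: [478.7, -31.4, 322.3]
tool_rot: [-3.141, -0.001, 1.327]
force: [0.0, -0.1, 0.3]
width: 51.2
```

```bash
python3 -m pendant '[[0.022,-0.05,0,0,0,-0.01,0.2],[0.022,-0.082,-0.03,0,0,-0.01,0.2],[0.022,-0.082,-0.08,0,0,-0.01,0.2],[0.022,-0.082,-0.13,0,0,-0.01,0.2],[0.022,-0.082,-0.18,0,0,-0.01,0.2],[0.022,-0.082,-0.23,0,0,-0.01,0.2],[0.022,-0.082,-0.28,0,0,-0.01,0.2],[0.022,-0.082,-0.30,0,0,-0.01,0.2]]'; python3 -m pendant '[[0,0,-0.005,0,0,0,0.2],[0,0,-0.008,0,0,0,0.2],[0,0,-0.008,0,0,0,0.2]]'
python3 - <<'E'
from h import *
print(ctrl.read_state()["eef_pos"],ctrl.read_state()["force"])
t=ctrl.get_image("top");s=ctrl.get_image("scene");cv2.imwrite("pics/s1.png",s);cv2.imwrite("pics/t1.png",t)
a=cv2.resize(t[150:290,210:370],None,fx=3,fy=3);b=cv2.resize(s[230:370,270:380],None,fx=3,fy=3)
cv2.imwrite("pics/c1.png",np.hstack([a,b])[:,:800])
E
```

```text
clock: 2.9
eef_pos: [498.4, -112.5, 18.6]
tool_rot: [-3.135, -0.001, 1.317]
force: [0.8, 0.3, -0.7]
width: 51.2
clock: 3.2
eef_pos: [502.1, -115.0, 15.5]
tool_rot: [3.14, -0.0, 1.315]
force: [-0.2, -0.2, 0.2]
width: 51.2
[ 502.11945771 -114.97682838   15.48037763] [-0.20091928 -0.21617471  0.18290231]
```

View pics/c1.png

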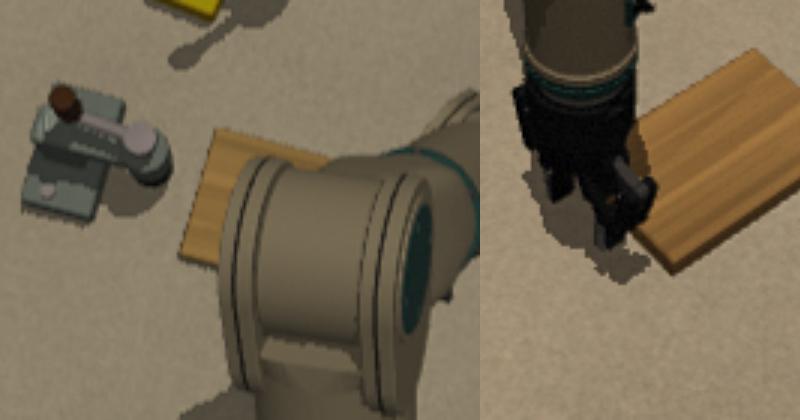

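The fingers stand clear behind the board's near end (scene crop (600,240)). I'll lower them a little and push along the clamp's +y.

```bash
python3 -m pendant '[[0,0,-0.008,0,0,0,0.2],[0.003,0.01,-0.008,0,0,0,0.2],[0.006,0.022,-0.008,0,0,0,0.2],[0.009,0.034,-0.008,0,0,0,0.2],[0.012,0.045,-0.008,0,0,0,0.2],[0.015,0.056,-0.008,0,0,0,0.2],[0.017,0.066,-0.008,0,0,0,0.2],[0.019,0.075,-0.008,0,0,0,0.2]]';python3 -m pendant '[[0.001,0.005,0,0,0,0,0.2],[0.002,0.010,0,0,0,0,0.2],[0.004,0.015,0,0,0,0,0.2],[0.005,0.020,0,0,0,0,0.2],[0.005,0.020,0,0,0,0,0.2]]'
python3 - <<'E'
from h import *
t=ctrl.get_image("top");s=ctrl.get_image("scene");cv2.imwrite("pics/s2.png",s);cv2.imwrite("pics/t2.png",t)
a=cv2.resize(t[160:270,210:330],None,fx=4,fy=4);b=cv2.resize(s[200:310,320:440],None,fx=4,fy=4)
cv2.imwrite("pics/c2.png",np.hstack([a,b])[:,:800])
E
```

```text
clock: 4.1
eef_pos: [520.2, -39.1, 6.5]
tool_rot: [-3.142, -0.0, 1.315]
force: [-1.4, 0.1, -1.2]
width: 51.8
clock: 4.6
eef_pos: [525.2, -19.5, 6.5]
tool_rot: [-3.142, -0.0, 1.315]
force: [0.6, -0.0, -1.2]
width: 51.4
```

View pics/c2.png

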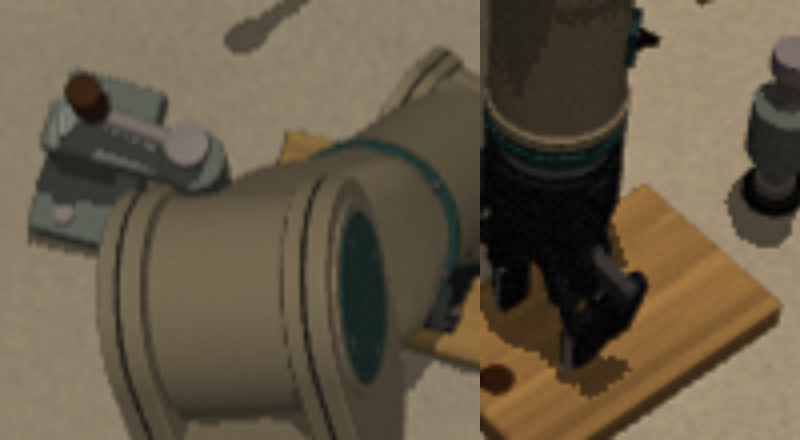

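The fingers are over the board (tip at scene (344,292)) and it hasn't moved, so the open tips ride higher than I assumed. I'll work out the actual tip height.

```bash
python3 - <<'E'
from h import *
np.set_printoptions(precision=1,suppress=True)
p=(320+(575-480)/4,200+370/4)
for z in(0,6,15,24,30,40): print(z,onz("scene",p,z))
print(ctrl.read_state()["eef_pos"],ctrl.read_state()["tool_rot"])
for c in ((780,310),(640,185)): print(onz("scene",(320+(c[0]-480)/4,200+c[1]/4),24))
p=(270+(605-480)/3,230+248/3)
for z in(0,6,15,24,30): print(z,onz("scene",p,z))
E
```

```text
0 [540.8  -5.1   0. ]
6 [543.  -9.   6.]
15 [546.2 -14.9  15. ]
24 [549.5 -20.8  24. ]
30 [551.6 -24.7  30. ]
40 [555.2 -31.2  40. ]
[525.  -20.4   6.5] [3.1 0.  1.3]
[629.   90.7  24. ]
[503.9 130.1  24. ]
0 [510. -99.   0.]
6 [ 512.3 -102.3    6. ]
15 [ 515.9 -107.3   15. ]
24 [ 519.4 -112.3   24. ]
30 [ 521.7 -115.6   30. ]
```

```bash
python3 -m pendant '[[0,0,0.03,0,0,0,-1],[-0.013,-0.05,0.03,0,0,0,-1],[-0.024,-0.095,0.03,0,0,0,-1],[-0.024,-0.095,0.03,0,0,0,-1],[-0.024,-0.095,0.03,0,0,0,-1],[-0.024,-0.095,0.015,0,0,0,-1],[-0.024,-0.095,0.005,0,0,0,-1],[-0.024,-0.095,0.005,0,0,0,-1]]'; python3 - <<'E'
from h import *
t=ctrl.get_image("top");s=ctrl.get_image("scene");cv2.imwrite("pics/s3.png",s);cv2.imwrite("pics/t3.png",t)
print(ctrl.read_state()["eef_pos"],ctrl.read_state()["force"])
cv2.imwrite("pics/c3.png",cv2.resize(s[230:350,250:410],None,fx=5,fy=5,interpolation=cv2.INTER_CUBIC))
E
```

```text
clock: 5.5
eef_pos: [500.1, -113.7, 10.2]
tool_rot: [-3.139, -0.001, 1.315]
force: [-0.2, 1.1, 0.3]
width: -0.1
[ 500.92533292 -114.53777067   11.24079919] [-0.37606883 -0.72608336  0.67175009]
```

View pics/c3.png

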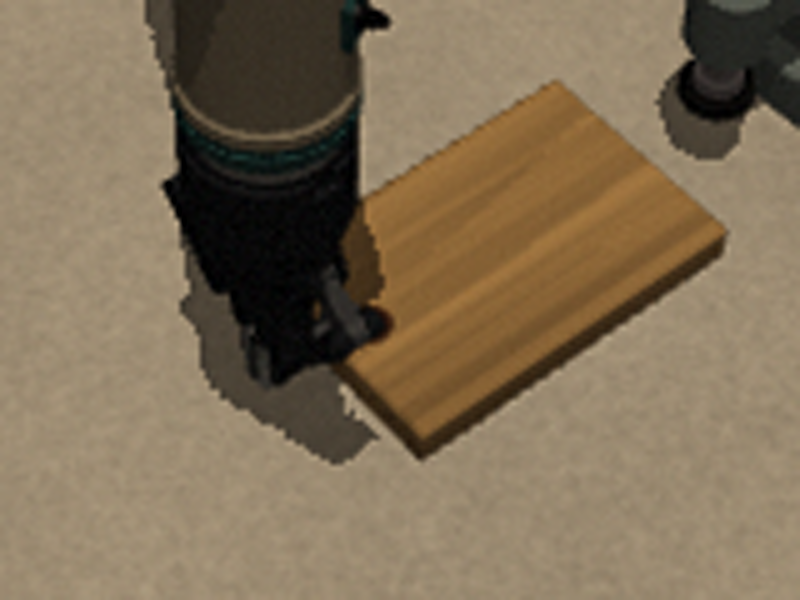

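```bash
python3 - <<'E'
from h import *
np.set_printoptions(precision=1,suppress=True)
for z in(0,11,20,30,40,50): print(z,onz("scene",(302.3,306.5),z), proj("scene",np.array([501,-114.5,z])), proj("top",np.array([501,-114.5,z])))
E
```

```text
0 [481.3 -97.4   0. ] [304.8 315.4] [356.6 235.4]
11 [ 485.9 -103.5   11. ] [304.7 312.7] [356.9 234.8]
20 [ 489.7 -108.5   20. ] [304.7 310.5] [357.1 234.3]
30 [ 494.  -114.1   30. ] [304.6 308.1] [357.3 233.8]
40 [ 498.2 -119.6   40. ] [304.6 305.6] [357.6 233.2]
50 [ 502.4 -125.2   50. ] [304.5 303.1] [357.8 232.6]
```

The tip looks 15–20 mm higher than the reading. I'll lower gently and watch the force.

```bash
python3 -m pendant '[[0,0,-0.004,0,0,0,-1],[0,0,-0.008,0,0,0,-1],[0,0,-0.008,0,0,0,-1]]';python3 -m pendant '[[0,0,-0.002,0,0,0,-1],[0,0,-0.004,0,0,0,-1],[0,0,-0.004,0,0,0,-1]]'
```

```text
clock: 5.9
eef_pos: [500.8, -115.1, 3.2]
tool_rot: [-3.141, -0.0, 1.314]
force: [-0.2, 0.7, 0.4]
width: 0.2
clock: 6.2
eef_pos: [500.9, -115.2, -0.7]
tool_rot: [-3.141, -0.0, 1.314]
force: [-0.5, 0.1, -0.2]
width: 0.0
```

```bash
python3 -m pendant '[[0,0,-0.002,0,0,0,-1],[0,0,-0.004,0,0,0,-1],[0,0,-0.004,0,0,0,-1]]';python3 -m pendant '[[0,0,-0.002,0,0,0,-1],[0,0,-0.004,0,0,0,-1],[0,0,-0.004,0,0,0,-1]]'; python3 - <<'E'
from h import *
s=ctrl.get_image("scene")
print(ctrl.read_state()["eef_pos"],ctrl.read_state()["force"])
cv2.imwrite("pics/c4.png",cv2.resize(s[230:350,250:410],None,fx=5,fy=5,interpolation=cv2.INTER_CUBIC))
E
```

```text
clock: 6.5
eef_pos: [500.9, -115.3, -4.7]
tool_rot: [-3.141, -0.0, 1.314]
force: [-0.3, 0.6, -0.3]
width: 0.0
clock: 6.8
eef_pos: [500.8, -115.2, -8.8]
tool_rot: [-3.141, -0.0, 1.314]
force: [0.3, 0.2, 0.7]
width: 0.1
[ 500.91965992 -115.24318319   -8.65207921] [ 0.37080407  0.48055214 -0.16067803]
```

View pics/c4.png

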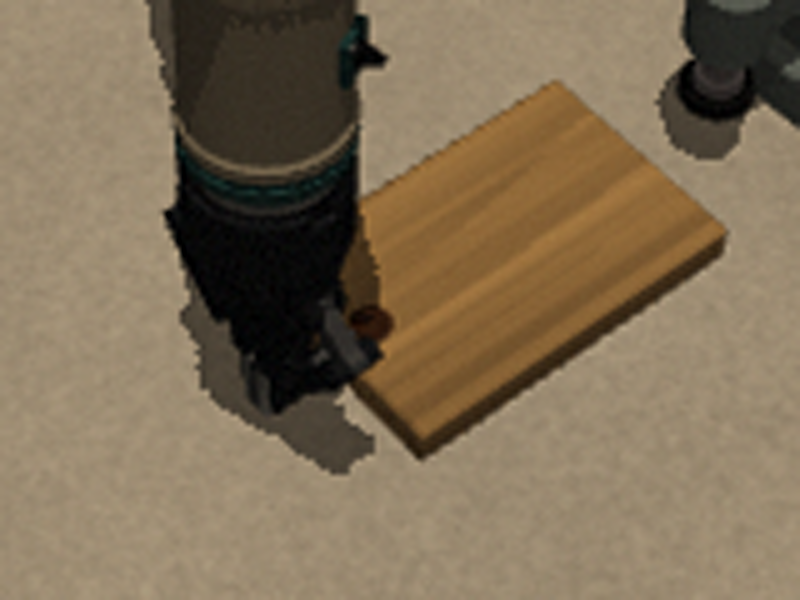

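```bash
python3 -m pendant '[[0,0,-0.002,0,0,0,-1],[0,0,-0.004,0,0,0,-1],[0,0,-0.004,0,0,0,-1]]';python3 -m pendant '[[0,0,-0.002,0,0,0,-1],[0,0,-0.004,0,0,0,-1],[0,0,-0.004,0,0,0,-1]]'
```

```text
clock: 7.15
eef_pos: [500.9, -115.2, -12.7]
tool_rot: [-3.141, -0.0, 1.314]
force: [0.1, -0.4, -0.6]
width: 0.0
clock: 7.45
eef_pos: [500.9, -115.2, -16.7]
tool_rot: [-3.141, -0.0, 1.314]
force: [0.1, -0.4, 0.2]
width: -0.2
```

```bash
python3 -m pendant '[[0,0,-0.002,0,0,0,-1],[0,0,-0.002,0,0,0,-1]]'; python3 - <<'E'
from h import *
s=ctrl.get_image("scene");cv2.imwrite("pics/s5.png",s)
t0=cv2.imread("pics/s3.png")
# lowest dark pixels of gripper, in column band
for im in(t0,s):
    g=im.max(2);m=(g<45)[230:350,280:330];ys,xs=np.nonzero(m);i=np.argsort(ys)[-5:];print([(xs[j]+280,ys[j]+230) for j in i])
E
```

```text
clock: 7.65
eef_pos: [500.9, -115.3, -18.7]
tool_rot: [-3.141, -0.0, 1.314]
force: [-0.2, -0.7, -0.1]
width: -0.0
[(np.int64(304), np.int64(306)), (np.int64(305), np.int64(306)), (np.int64(306), np.int64(306)), (np.int64(327), np.int64(313)), (np.int64(328), np.int64(313))]
[(np.int64(307), np.int64(313)), (np.int64(328), np.int64(313)), (np.int64(304), np.int64(314)), (np.int64(305), np.int64(314)), (np.int64(306), np.int64(314))]
```

```bash
python3 -m pendant '[[0,0,-0.001,0,0,0,-1],[0,0,-0.002,0,0,0,-1],[0,0,-0.002,0,0,0,-1]]';python3 -m pendant '[[0,0,-0.001,0,0,0,-1],[0,0,-0.002,0,0,0,-1],[0,0,-0.002,0,0,0,-1]]'
```

```text
clock: 8.0
eef_pos: [501.0, -115.2, -20.6]
tool_rot: [-3.141, -0.0, 1.314]
force: [0.5, -0.3, -0.7]
width: 0.1
clock: 8.3
eef_pos: [500.9, -115.2, -22.6]
tool_rot: [-3.141, -0.0, 1.314]
force: [-0.9, -0.1, 0.0]
width: -0.3
```

```bash
python3 -m pendant '[[0,0,-0.001,0,0,0,-1],[0,0,-0.002,0,0,0,-1],[0,0,-0.002,0,0,0,-1]]';python3 -m pendant '[[0,0,-0.001,0,0,0,-1],[0,0,-0.002,0,0,0,-1],[0,0,-0.002,0,0,0,-1]]'; python3 - <<'E'
from h import *
s=ctrl.get_image("scene")
cv2.imwrite("pics/c6.png",cv2.resize(s[230:350,250:410],None,fx=5,fy=5,interpolation=cv2.INTER_CUBIC))
E
```

```text
clock: 8.6
eef_pos: [501.0, -115.2, -24.6]
tool_rot: [-3.141, -0.0, 1.314]
force: [-0.0, -0.5, -0.1]
width: 0.2
clock: 8.9
eef_pos: [501.0, -115.3, -26.6]
tool_rot: [-3.141, -0.0, 1.314]
force: [0.3, 0.6, 0.5]
width: 0.2
```

View pics/c6.png

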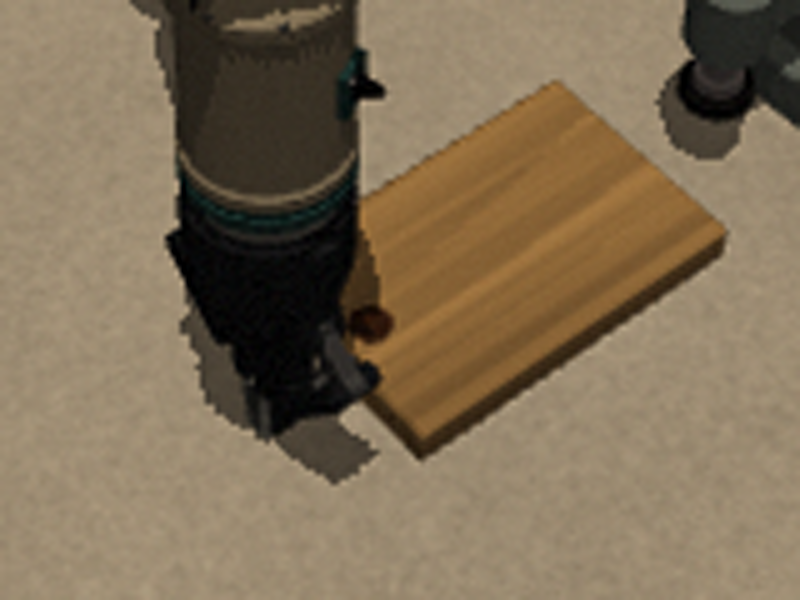

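The picture is too dark to see the finger shape, so I'll brighten the gripper area.

```bash
python3 - <<'E'
from h import *
s=ctrl.get_image("scene");a=s[260:335,270:350]
b=(255*(a/255.)**0.4).astype(np.uint8)
b=cv2.resize(b,None,fx=5,fy=5,interpolation=cv2.INTER_CUBIC)
s2=cv2.imread("pics/s2.png")[250:325,310:390];c=cv2.resize((255*(s2/255.)**0.4).astype(np.uint8),None,fx=5,fy=5,interpolation=cv2.INTER_CUBIC)
cv2.imwrite("pics/c7.png",np.hstack([b,c]))
c=C["scene"];print(-np.array(c["R"]).T@c["t"])
E
```

```text
[ 888.4449456  -633.19685552  965.00794626]
```

View pics/c7.png

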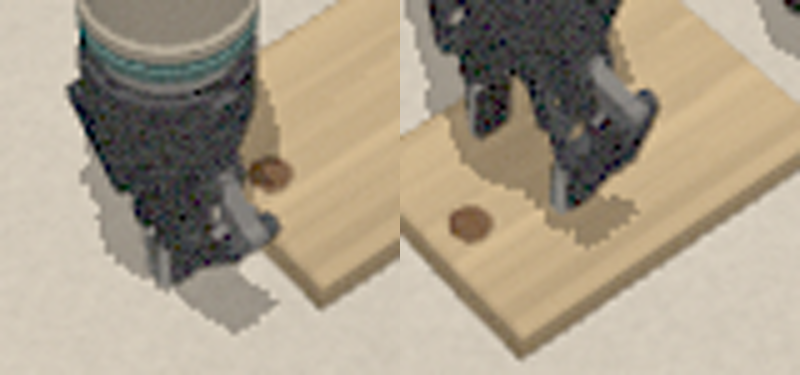

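The brightened view shows the shut fingertips at scene (304,316), which is nearly at the counter. The reading is therefore about 25 mm lower than the true height, and I'll allow for that. I'll raise 6 mm and push.

```bash
python3 -m pendant '[[0,0,0.006,0,0,0,-1],[0.003,0.013,0.006,0,0,0,-1],[0.007,0.026,0.006,0,0,0,-1],[0.010,0.039,0.006,0,0,0,-1],[0.013,0.051,0.006,0,0,0,-1],[0.016,0.061,0.006,0,0,0,-1],[0.018,0.070,0.006,0,0,0,-1],[0.018,0.070,0.006,0,0,0,-1]]'; python3 - <<'E'
from h import *
s=ctrl.get_image("scene");cv2.imwrite("pics/s8.png",s)
print(ctrl.read_state()["force"])
for f in("pics/s3.png","pics/s8.png"):
    r,b,c=board(cv2.imread(f),"scene",(285,235,430,325));print(b.round(),max(c[:,0,:],key=lambda p:p[0]),min(c[:,0,:],key=lambda p:p[1]))
E
```

```text
clock: 9.8
eef_pos: [519.4, -42.7, -20.7]
tool_rot: [-3.141, -0.002, 1.317]
force: [0.1, 0.5, -0.0]
width: -0.2
[-0.18710429 -1.46126718 -0.15403965]
[[445. -56.]
 [569. -94.]
 [628.  96.]
 [504. 135.]] [395 276] [360 246]
[[454. -10.]
 [581. -49.]
 [639. 141.]
 [512. 180.]] [406 268] [371 237]
```

```bash
python3 -m pendant '[[0.002,0.008,0,0,0,0,-1],[0.004,0.016,0,0,0,0,-1],[0.006,0.024,0,0,0,0,-1],[0.008,0.032,0,0,0,0,-1],[0.009,0.035,0,0,0,0,-1],[0.009,0.035,0,0,0,0,-1]]'; python3 -m pendant '[[0.0005,0.001,0,0,0,0,-1],[0.0005,0.002,0,0,0,0,-1],[0.001,0.003,0,0,0,0,-1]]'; python3 -m pendant '[[0.0005,0.001,0,0,0,0,-1],[0.0005,0.002,0,0,0,0,-1],[0.001,0.003,0,0,0,0,-1]]'
```

```text
clock: 10.45
eef_pos: [528.2, -8.7, -20.6]
tool_rot: [-3.141, -0.001, 1.315]
force: [-0.3, -0.4, -0.6]
width: -0.1
clock: 10.75
eef_pos: [528.8, -8.2, -20.4]
tool_rot: [3.141, 0.001, 1.313]
force: [-0.9, -2.0, 0.2]
width: 0.3
clock: 11.05
eef_pos: [530.0, -4.8, -20.4]
tool_rot: [3.141, 0.0, 1.313]
force: [0.0, -2.6, 0.7]
width: -0.2
```

```bash
python3 -m pendant '[[0.0005,0.001,0,0,0,0,-1],[0.0005,0.002,0,0,0,0,-1],[0.001,0.003,0,0,0,0,-1],[0.001,0.003,0,0,0,0,-1]]'; python3 -m pendant '[[0.0005,0.001,0,0,0,0,-1],[0.0005,0.002,0,0,0,0,-1],[0.001,0.003,0,0,0,0,-1],[0.001,0.003,0,0,0,0,-1]]'
```

```text
clock: 11.45
eef_pos: [531.1, -1.2, -20.4]
tool_rot: [3.141, -0.0, 1.314]
force: [-1.7, -3.4, 2.4]
width: -0.1
clock: 11.85
eef_pos: [531.0, -1.2, -20.4]
tool_rot: [-3.141, 0.003, 1.312]
force: [-2.9, -8.8, 3.4]
width: 0.3
```

```bash
python3 -m pendant '[[0.0005,0.002,0,0,0,0,-1],[0.001,0.004,0,0,0,0,-1],[0.001,0.004,0,0,0,0,-1],[0.001,0.004,0,0,0,0,-1]]'; python3 - <<'E'
from h import *
s=ctrl.get_image("scene");cv2.imwrite("pics/s9.png",s)
a=cv2.resize(s[190:290,330:450],None,fx=5,fy=5,interpolation=cv2.INTER_CUBIC);cv2.imwrite("pics/c9.png",(255*(a/255.)**0.5).astype(np.uint8))
E
```

```text
clock: 12.25
eef_pos: [530.9, -1.2, -20.4]
tool_rot: [-3.142, 0.008, 1.309]
force: [-5.3, -14.9, 4.5]
width: -0.2
```

View pics/c9.png

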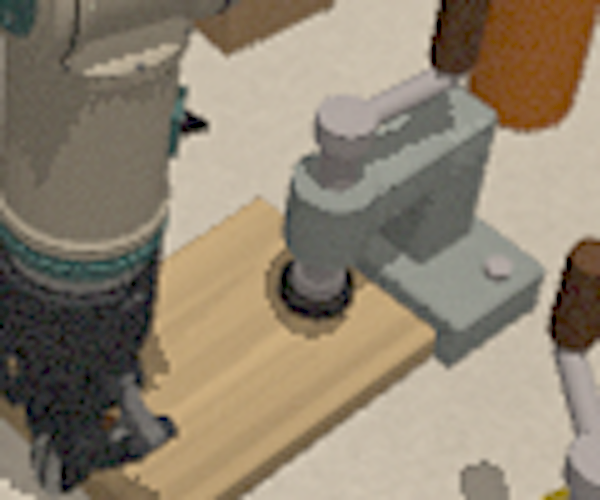

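The board's end sits tight against the foot with 15 N of push (crop (420,320)), and the pad is over the board. I'll back off, rise, and go above the knob.

```bash
python3 -m pendant '[[-0.007,-0.027,0,0,0,0,-1],[-0.007,-0.027,0.04,0,0,0,0],[-0.007,-0.027,0.09,0,0,0,1],[-0.007,-0.027,0.14,0,0,0,1],[-0.007,-0.027,0.19,0,0,0,1],[-0.007,-0.027,0.24,0,0,0,1],[-0.007,-0.027,0.28,0,0,0,1],[-0.007,-0.027,0.28,0,0,0,1]]'; python3 -m pendant '[[0.015,0.045,0,0,0,0,1],[0.03,0.09,0,0,0,0,1],[0.045,0.135,0,0,0,0,1],[0.06,0.18,0,0,0,0,1],[0.075,0.22,0,0,0,0,1],[0.082,0.235,0,0,0,0,1],[0.082,0.235,0,0,0,0,1],[0.082,0.235,0,0,0,0,1]]'; python3 - <<'E'
from cell import ctrl
print(ctrl.read_state()["qpos"])
E
```

```text
clock: 13.1
eef_pos: [529.8, -20.4, 265.0]
tool_rot: [3.132, -0.005, 1.316]
force: [-0.0, 0.6, -0.6]
width: 85.8
clock: 13.9
eef_pos: [607.0, 213.6, 258.5]
tool_rot: [-3.14, 0.001, 1.314]
force: [-0.7, -0.2, -1.3]
width: 85.2
[-0.72816051  0.63170159  0.61706105  1.46599607 -0.38032847  1.16754297
 -0.30797821]
```

```bash
python3 -m pendant '[[0.003,0.002,-0.015,0,0,0,1],[0.003,0.002,-0.03,0,0,0,1],[0.003,0.002,-0.045,0,0,0,1],[0.003,0.002,-0.06,0,0,0,1],[0.003,0.002,-0.06,0,0,0,1]]'; python3 -m pendant '[[0,0,-0.01,0,0,0,1],[0,0,-0.02,0,0,0,1],[0,0,-0.03,0,0,0,1],[0,0,-0.036,0,0,0,1],[0,0,-0.036,0,0,0,1]]'; python3 - <<'E'
from h import *
s=ctrl.get_image("scene");t=ctrl.get_image("top");cv2.imwrite("pics/s10.png",s);cv2.imwrite("pics/t10.png",t)
print(ctrl.read_state()["eef_pos"])
a=cv2.resize(s[130:250,370:470],None,fx=5,fy=5,interpolation=cv2.INTER_CUBIC);b=cv2.resize(t[130:250,205:263],None,fx=5,fy=5,interpolation=cv2.INTER_CUBIC)
cv2.imwrite("pics/c10.png",(255*(np.hstack([a,b])/255.)**0.45).astype(np.uint8))
E
```

```text
clock: 14.4
eef_pos: [608.9, 214.1, 196.7]
tool_rot: [-3.137, 0.003, 1.311]
force: [-0.6, -0.3, 0.8]
width: 85.3
clock: 14.9
eef_pos: [610.3, 215.6, 162.3]
tool_rot: [-3.14, 0.001, 1.314]
force: [-0.0, 0.1, -0.7]
width: 85.3
[611.21652065 215.71114668 163.54856411]
```

View pics/c10.png

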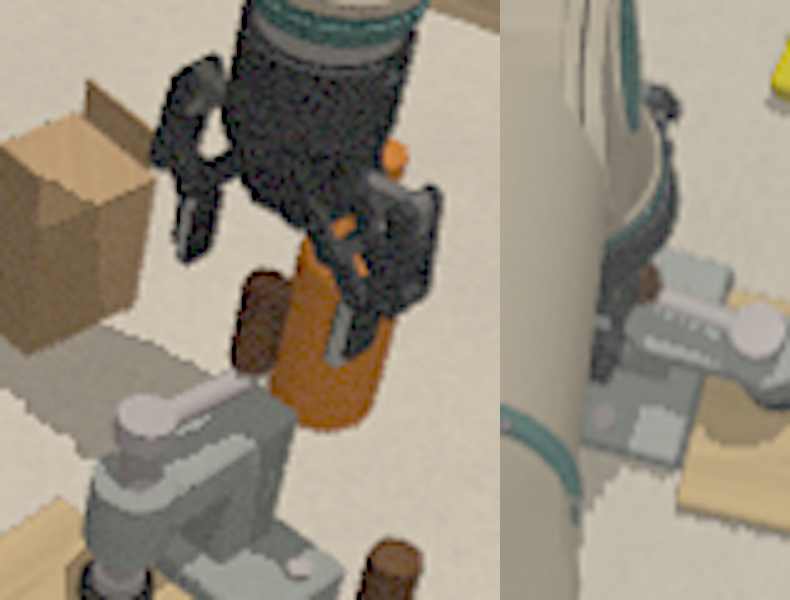

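```bash
python3 - <<'E'
from h import *
np.set_printoptions(precision=1,suppress=True)
P=np.array([610.8,215.7]);j=np.array([.967,-.254])
pl=(370+190/5-.4,130+255/5-.4);pr=(370+345/5-.4,130+357/5-.4);print(pl,pr)
for z in(160,180,190,200,210): print(z,[proj("scene",np.r_[P+k*j,z]) for k in(-48,0,48)],onz("scene",pl,z)[:2],onz("scene",pr,z)[:2])
for q in((262,290),(265,275),(250,360)): print(onz("scene",(370+q[0]/5-.4,130+q[1]/5-.4),223)[:2])
# knob in top
t=cv2.imread("pics/top0.png");h=cv2.cvtColor(t,cv2.COLOR_BGR2HSV);m=(t.max(2)<75)&(t[:,:,2]>t[:,:,0]+8)
ys,xs=np.nonzero(m[170:200,218:245]);print(xs.min()+218,xs.max()+218,ys.min()+170,ys.max()+170)
E
```

```text
(407.6, 180.6) (438.6, 201.0)
160 [array([405.1, 196.1]), array([419.7, 206.2]), array([435. , 216.8])] [542.1 284.8] [640.6 259.6]
180 [array([406.2, 190.1]), array([421.1, 200.2]), array([436.6, 210.7])] [550.7 262. ] [646.7 237.4]
190 [array([406.8, 187. ]), array([421.7, 197.1]), array([437.4, 207.6])] [555.  250.5] [649.8 226.3]
200 [array([407.3, 183.8]), array([422.4, 194. ]), array([438.2, 204.5])] [559.3 239.1] [652.9 215.2]
210 [array([407.9, 180.7]), array([423.1, 190.8]), array([439. , 201.4])] [563.6 227.7] [656.  204.1]
[608.4 209.8]
[604.8 220.3]
[625.4 163. ]
221 243 178 197
```

The tips are at about z 210 while open, so the offset with the fingers open is about 47 mm (about 34 mm shut). The knob lies midway between them (crop (262,320)). I'll lower 20 mm and close.

```bash
python3 -m pendant '[[0,0,-0.01,0,0,0,1],[0,0,-0.02,0,0,0,1],[0,0,-0.02,0,0,0,-1],[0,0,-0.02,0,0,0,-1],[0,0,-0.02,0,0,0,-1],[0,0,-0.02,0,0,0,-1],[0,0,-0.02,0,0,0,-1],[0,0,-0.02,0,0,0,-1]]'
```

```text
clock: 15.8
eef_pos: [610.6, 216.0, 144.0]
tool_rot: [-3.141, -0.0, 1.314]
force: [-3.5, -0.5, 4.4]
width: 22.3
```

Gripped (22 mm). Next I'll work out the arc.

```bash
cat > arc.py <<'E'
import numpy as np,sys
p0=float(sys.argv[1]);n=int(sys.argv[2]);st=float(sys.argv[3])
for k in range(1,n+1):
    a,b=np.radians(p0),np.radians(p0-k*st)
    d=65*np.array([np.cos(b)-np.cos(a),np.sin(b)-np.sin(a)]);print("%.4f,%.4f,%.4f"%(d[0]/1e3,d[1]/1e3,-24*k*st/360/1e3))
E
for p in 67 -13 -93 -173; do echo "# $p"; python3 arc.py $p 8 10; done
```

```text
# 67
0.0100,-0.0053,-0.0007
0.0189,-0.0123,-0.0013
0.0265,-0.0207,-0.0020
0.0325,-0.0303,-0.0027
0.0368,-0.0408,-0.0033
0.0391,-0.0519,-0.0040
0.0395,-0.0632,-0.0047
0.0379,-0.0745,-0.0053
# -13
-0.0035,-0.0108,-0.0007
-0.0088,-0.0208,-0.0013
-0.0158,-0.0297,-0.0020
-0.0242,-0.0373,-0.0027
-0.0338,-0.0433,-0.0033
-0.0443,-0.0475,-0.0040
-0.0554,-0.0499,-0.0047
-0.0667,-0.0503,-0.0053
# -93
-0.0112,0.0016,-0.0007
-0.0220,0.0051,-0.0013
-0.0320,0.0104,-0.0020
-0.0409,0.0174,-0.0027
-0.0485,0.0258,-0.0033
-0.0545,0.0354,-0.0040
-0.0588,0.0459,-0.0047
-0.0611,0.0570,-0.0053
# -173
-0.0004,0.0113,-0.0007
0.0012,0.0225,-0.0013
0.0047,0.0333,-0.0020
0.0100,0.0433,-0.0027
0.0170,0.0523,-0.0033
0.0254,0.0598,-0.0040
0.0350,0.0658,-0.0047
0.0455,0.0701,-0.0053
```

```bash
python3 -m pendant '[[0.010,-0.0053,-0.0007,0,0,0,-1],[0.0189,-0.0123,-0.0013,0,0,0,-1],[0.0265,-0.0207,-0.002,0,0,0,-1],[0.0325,-0.0303,-0.0027,0,0,0,-1]]'; python3 -m pendant '[[0,0,0,0,0,0,-1]]'
```

```text
clock: 16.2
eef_pos: [642.2, 185.7, 141.3]
tool_rot: [-3.138, -0.0, 1.315]
force: [-8.0, 0.5, 9.2]
width: 22.5
clock: 16.3
eef_pos: [643.3, 183.2, 141.2]
tool_rot: [-3.141, 0.002, 1.312]
force: [-4.2, -3.8, 5.6]
width: 22.7
```

```bash
python3 -m pendant '[[0.0043,-0.0105,-0.0007,0,0,0,-1],[0.0066,-0.0216,-0.0013,0,0,0,-1],[0.0070,-0.0329,-0.002,0,0,0,-1],[0.0054,-0.0442,-0.0026,0,0,0,-1],[0.0054,-0.0442,-0.0026,0,0,0,-1]]'; python3 -m pendant '[[-0.0035,-0.0108,-0.0007,0,0,0,-1],[-0.0088,-0.0208,-0.0013,0,0,0,-1],[-0.0158,-0.0297,-0.002,0,0,0,-1],[-0.0242,-0.0373,-0.0027,0,0,0,-1],[-0.0338,-0.0433,-0.0033,0,0,0,-1],[-0.0443,-0.0475,-0.004,0,0,0,-1],[-0.0554,-0.0499,-0.0047,0,0,0,-1],[-0.0667,-0.0503,-0.0053,0,0,0,-1]]'; python3 -m pendant '[[0,0,0,0,0,0,-1]]'
```

```text
clock: 16.8
eef_pos: [647.2, 141.5, 138.7]
tool_rot: [-3.138, -0.001, 1.313]
force: [-7.0, -0.9, 7.2]
width: 22.3
clock: 17.6
eef_pos: [585.2, 91.6, 133.8]
tool_rot: [3.135, -0.002, 1.314]
force: [4.9, 2.6, -0.3]
width: 22.9
clock: 17.7
eef_pos: [582.8, 91.7, 133.5]
tool_rot: [3.14, -0.001, 1.314]
force: [1.0, -0.0, 4.4]
width: 22.7
```

```bash
python3 -m pendant '[[-0.0112,0.0016,-0.0007,0,0,0,-1],[-0.022,0.0051,-0.0013,0,0,0,-1],[-0.032,0.0104,-0.002,0,0,0,-1],[-0.0409,0.0174,-0.0027,0,0,0,-1],[-0.0485,0.0258,-0.0033,0,0,0,-1],[-0.0545,0.0354,-0.004,0,0,0,-1],[-0.0588,0.0459,-0.0047,0,0,0,-1],[-0.0611,0.057,-0.0053,0,0,0,-1]]'; python3 -m pendant '[[0,0,0,0,0,0,-1]]'; python3 arc.py -173 10 10 | tail -2; python3 arc.py -213 6 10
```

```text
clock: 18.5
eef_pos: [519.5, 146.9, 128.1]
tool_rot: [-3.14, 0.002, 1.313]
force: [-0.4, -4.5, 8.9]
width: 22.6
clock: 18.6
eef_pos: [519.2, 149.6, 127.9]
tool_rot: [-3.139, -0.0, 1.316]
force: [-1.4, 2.0, 8.8]
width: 22.6
0.0566,0.0724,-0.0060
0.0679,0.0728,-0.0067
0.0070,0.0089,-0.0007
0.0154,0.0165,-0.0013
0.0250,0.0225,-0.0020
0.0355,0.0268,-0.0027
0.0466,0.0291,-0.0033
0.0579,0.0295,-0.0040
```

```bash
python3 -m pendant '[[-0.0004,0.0113,-0.0007,0,0,0,-1],[0.0012,0.0225,-0.0013,0,0,0,-1],[0.0047,0.0333,-0.002,0,0,0,-1],[0.010,0.0433,-0.0027,0,0,0,-1],[0.010,0.0433,-0.0027,0,0,0,-1]]'; python3 -m pendant '[[0.007,0.0089,-0.0007,0,0,0,-1],[0.0154,0.0165,-0.0013,0,0,0,-1],[0.025,0.0225,-0.002,0,0,0,-1],[0.0355,0.0268,-0.0027,0,0,0,-1],[0.0466,0.0291,-0.0033,0,0,0,-1],[0.0579,0.0295,-0.004,0,0,0,-1],[0.0579,0.0295,-0.004,0,0,0,-1]]'; python3 arc.py -273 1 10
```

```text
clock: 19.1
eef_pos: [530.0, 193.2, 125.3]
tool_rot: [-3.14, -0.001, 1.316]
force: [-1.0, 1.9, 9.1]
width: 22.6
clock: 19.8
eef_pos: [588.1, 221.6, 121.4]
tool_rot: [-3.139, -0.0, 1.314]
force: [-0.2, 0.1, 8.5]
width: 23.0
0.0112,-0.0016,-0.0007
```

```bash
python3 -m pendant '[[0.0056,-0.0005,-0.0003,0,0,0,-1],[0.0112,-0.0016,-0.0007,0,0,0,-1],[0.0112,-0.0016,-0.0007,0,0,0,-1],[0.0112,-0.0016,-0.0007,0,0,0,-1]]'; python3 -m pendant '[[0,0,0,0,0,0,0],[0,0,0,0,0,0,1],[0,0,0,0,0,0,1],[0,0,0,0,0,0,1],[0,0,0,0,0,0,1],[0,0,0.03,0,0,0,1],[0,0,0.07,0,0,0,1],[0,0,0.11,0,0,0,1]]'; python3 -m pendant '[[-0.02,-0.04,0.03,0,0,0,1],[-0.05,-0.08,0.05,0,0,0,1],[-0.08,-0.12,0.05,0,0,0,1],[-0.1,-0.17,0.05,0,0,0,1],[-0.1,-0.22,0.05,0,0,0,1],[-0.1,-0.27,0.05,0,0,0,1],[-0.1,-0.32,0.05,0,0,0,1],[-0.1,-0.37,0.05,0,0,0,1]]'
python3 -m pendant '[[0,0,0,0,0,0,1],[0,0,0,0,0,0,1]]'
python3 - <<'E'
from h import *
s=ctrl.get_image("scene");t=ctrl.get_image("top");cv2.imwrite("pics/s11.png",s);cv2.imwrite("pics/t11.png",t)
a=cv2.resize(s[170:290,340:460],None,fx=4,fy=4,interpolation=cv2.INTER_CUBIC);b=cv2.resize(t[150:270,205:285],None,fx=4,fy=4,interpolation=cv2.INTER_CUBIC)
cv2.imwrite("pics/c11.png",(255*(np.hstack([a,b])/255.)**0.5).astype(np.uint8))
E
```

```text
clock: 20.2
eef_pos: [598.0, 220.2, 120.8]
tool_rot: [-3.138, -0.0, 1.315]
force: [-3.0, -0.8, 9.3]
width: 22.8
clock: 21.0
eef_pos: [599.8, 218.8, 230.9]
tool_rot: [-3.141, 0.001, 1.313]
force: [0.7, 0.3, 0.0]
width: 85.5
clock: 21.8
eef_pos: [499.9, -142.7, 280.5]
tool_rot: [3.141, -0.001, 1.314]
force: [0.7, 0.2, 0.4]
width: 85.4
clock: 22.0
eef_pos: [499.8, -142.4, 280.2]
tool_rot: [-3.141, -0.0, 1.31]
force: [-0.1, 0.6, -0.8]
width: 85.2
```

View pics/c11.png

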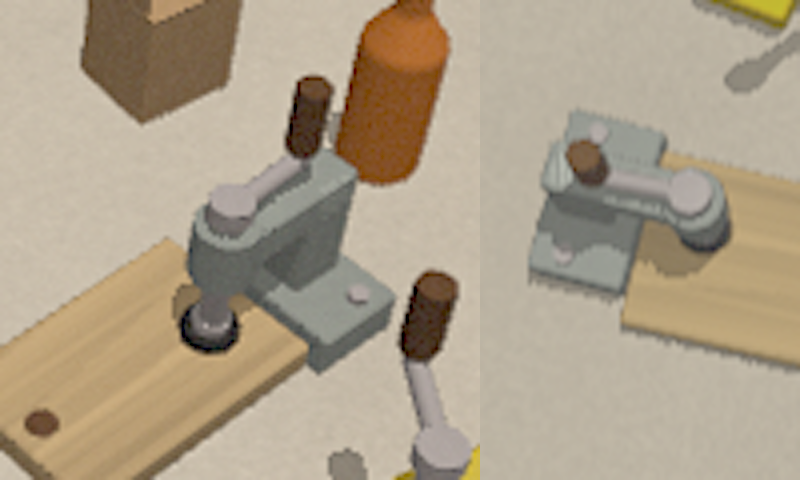

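The pad is down on the board, with the end flush to the foot in both views. One numeric check of the crank angle, and whether the bystanders moved.

```bash
python3 - <<'E'
from h import *
k=onz("top",(205+103/4-.4,150+152/4-.4),199);h=onz("top",(205+210/4-.4,150+192/4-.4),147);d=(k-h)[:2]
print("arm dir",np.degrees(np.arctan2(d[1],d[0])),np.hypot(*d),"h",h)
r,b,c=board(cv2.imread("pics/t11.png"),"top",(230,170,330,260));print(r,b)
t0,t1=cv2.imread("pics/top0.png"),cv2.imread("pics/t11.png")
for n,(x0,y0,x1,y1) in dict(bottle=(150,180,195,220),dish=(435,230,505,295),crate=(420,135,500,195),carton=(150,240,210,290),yellow=(255,105,315,158)).items():
    print(n,np.abs(t0[y0:y1,x0:x1].astype(int)-t1[y0:y1,x0:x1]).mean())
E
```

```text
arm dir 75.66682334627096 65.7066934998924 h [586.48661288 157.29408083 147.        ]
((558.0941772460938, 107.2601547241211), (199.66192626953125, 128.62123107910156), 75.01042938232422) [[470.15128   27.459656]
 [594.3959    -5.807358]
 [646.0371   187.06065 ]
 [521.7925   220.32767 ]]
bottle 4.013518518518518
dish 4.855970695970696
crate 4.285347222222223
carton 4.354333333333333
yellow 4.170545073375262
```

```bash
python3 -c "
from cell import ctrl
print(ctrl.finish_job())"
```

```text
the job is handed in; nothing more can be done
None
```

I slid the board under the pad of the smaller grey clamp until it stopped against the foot. I then turned the crank about 350° clockwise, let go, backed clear and handed the job in at about 22 s of the 64 s allowed.

**Last checks**
- **Flush:** pushing with about 15 N moved the board no further. In the final picture its end is within about 1.5 mm of the foot, which is as fine as I can measure, and it sits about square to it.
- **Snug:** the crank arm ended at about 76° in world axes. That is about a quarter turn past the expected first contact, or roughly 40 N by the given spring rate. I worked this out from the angle, because the force readings did not show first contact.
- **Other things:** comparing the top picture before and after, the bottle, dish, crate, carton and yellow clamp did not move. I did not run this check on the larger grey clamp.

**What went wrong or disagreed**
- **First push:** it passed over the board without moving it, because the fingertips were higher than the reported tool height.
- **Fingertip height:** from pictures, the tips are roughly 25–35 mm above the reported height when shut and about 47 mm when open. I allowed for this but did not find the cause.

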